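# Walk the battery pack to the live charging post

### The arm

A 6-joint arm with a two-finger parallel gripper is mounted at the origin on a cart in front of the work surface, level with it; the furniture and walls round the work are solid. World frame = base frame: x ahead of the robot, y to its left, z up, the work surface at z = 0. Lengths are in m, angles in degrees, forces in N, time in s.
With the tool pointing down it reaches from about 0.425 to 1.125 m from the base axis. Payload 14.9 kg.
Tool frame: the origin (TCP) lies at the very end of the fingers, on their centre line; the grasp point (between the pads) lies 19 mm behind it (arm.grasp_offset is the distance from the TCP to the grasp point, in m); z points along the fingers, y is the line along which they close (so a half turn about z gives the same grasp; the last joint's range is limited). The gripper opens to 91 mm and grips with 3 to 60 N. Pads are 32 mm wide; open, the fingers measure 118 mm over their backs; the gripper's body (76 mm by 178 mm) begins 60 mm behind the grasp point.
Start: joints at [66.79, 21.709, 99.362, -0, 58.929, -1.908], TCP at [0.254, 0.652, 0.184] pointing down, gripper open.
Joint ranges: [-158.91, 158.91], [-42.39, 125.64], [0.06, 152.35], [-60.88, 240.88], [17.5, 164.5], [-176.32, 176.32]. Speed limits (degrees/s): [108.29, 108.29, 136.94, 180, 180, 180].

### API

Orientations are given as [roll, pitch, yaw] about the fixed x, y, z axes, in that order (R = Rz(yaw) Ry(pitch) Rx(roll)).
In Python, from bench import arm gives the robot as it stands.
- The arm moves only by the tool jog_arm, never from a script. Its argument "motion" is a list of rows, each a list of 7 numbers: the shift along the tool's x, y, z in cm, then the turn, a rotation vector about the tool's x, y, z in degrees, then the opening, from 0 (shut) to 1 (fully open). In form: [[dx, dy, dz, ax, ay, az, grip], ...]. A call has 1 to 10 rows; each row is the pose to reach, as a shift and turn from the pose commanded when the call began, along the tool's axes at that moment; what a row does not reach only later rows make up. A row lasts 1/10 s, in which the tool goes at most 50 mm and 8.59 degrees, less where a joint would pass 70% of its speed; a pose out of reach is approached as far as the arm can. A call with a gripper value outside its range is refused whole. The fingers move at their own pace and stop on an object; "force" is the grip in N (left out, the last holds). Time passes only in rows, so rows that repeat a pose let the fingers close. It gives the time, the measured TCP pose, the force, the opening and the grip force at its end, in the units of the state.
- arm.sense(): the state, without advancing time (a new reading comes with each control period).
- arm.read_camera(name): name is "side" or "top"; returns a dict with "img" (400x640x3 uint8, red, green, blue), "fx", "fy", "cx", "cy" (pixels), "k1" (the pictures are not rectified: a ray, as slopes to the right and down, at radius r is drawn at 1 + k1 r^2 times it, then the intrinsics apply), "R" (3x3) and "t" (3): a world point X has camera coordinates R X + t. Camera axes: x right, y down, z forward; pixel columns grow to the right and rows downward; lengths in m; the calibration is good to about 2 mm. A picture is of the moment at which its call begins. There is no depth.
- arm.hand_in(): hands the job in; it is judged then, once.
The state is a dict: "t": time; "joint_positions": joint angles; "joint_velocities": joint speeds; "effort": joint torques, N m; "eef_pos": TCP position; "ee_rot": TCP orientation; "ft_force": force on the tool from outside, world axes, zero at the start; "torque": the same for the moment, N m; "opening": opening from 0.0 (shut) to 1.0 (fully open); "grip_force": force on a finger pad.
Only numpy, scipy, OpenCV 4.12 (cv2) and the standard library are available. Lean on these libraries where they do the work, as an engineer would, in place of code of your own. Each camera call takes 0.05 s, during which the arm holds its last target. There are 200 camera calls.

### The job

Walk the heavy battery pack along the table to the charging post whose lamp is green, by pushing alternately on the two corners of its end that faces away from that post: the corner nearer the robot first, then the farther one, then the nearer again, and on in turn as far as you need, each of these first three pushes swinging the pack clearly (about 15 degrees) past square to the post, the other way each time. Finish with the pack standing square and centred against the post's face with its contacts touching; keep it flat on the table all the way, and leave the other things on the table where they are.

Things in the scene. Friction and masses are not known exactly. Their poses are not given: they have to be found in the camera images.
- pack: heavy sealed battery pack (about 1.5 kg, varies; sliding it straight takes about 6 to 13 N, a corner about half), a grey box with a black lid and yellow side labels, 150 mm (its x) by 100 mm (its y, the way it is walked) by 70 mm high, the same at both ends, copper contacts on both y ends. Too wide to grip. Origin: centre of its underside; z up. It starts between the two posts, its y within about 10 degrees of the posts' y
- post_green: charging post with the green lamp, fixed to the table: a white block 140 mm (its x) by 40 mm (its y) by 75 mm high, with copper contacts on both y faces (20 mm from its centre). Origin: centre of its underside; its y runs along the table to the robot's left, within about 5 degrees. It may stand at the left or the right of the pack; a pack standing against it has its centre 70 mm from the post's, along the post's y
- lamp_green: the square green lamp, 22 mm, on top of the green post, turned 45 degrees counter-clockwise (seen from above) on the post, so that its x axis and the pack's x axis are 45 degrees apart when the pack is square to the post, less when the pack is turned counter-clockwise
- post_red: the other charging post, out of service, with a red lamp; same size and frame, fixed to the table at the other end
- dip_circle: bystander: measuring instrument with a clear ring, 141 x 211 x 119 mm high, loose, at the far side; origin at the centre of its underside
- fuse_box: bystander: small grey box 57 x 74 x 25 mm, loose, at the near edge; origin at the centre of its underside
- screwdriver: bystander: red-handled screwdriver, 160 mm long, 25 mm high, loose, at the near edge; origin at its centre
- eraser: bystander: white and blue eraser 20 x 42 x 12 mm, loose, at the near edge
- spool: bystander: upright wire bobbin, 31 mm across, 24 mm high, loose, at the far side
- nut: bystander: black cap nut, 24 mm across, 17 mm high, loose, at the far side
There are look-alikes about, which are no part of the job. What is shaped like the post_green but brown or yellow is not meant.

How it is judged:
By the outcome, as a careful person would: the job done as asked, in the order asked, and still so for the second after the job is handed in, with the robot touching nothing.
It also fails if it takes over 72 s, if anything falls off the work surface, if the arm or the gripper's body presses on something with over 40 N, if the wrist force passes 120 N, or if a joint passes its speed limit or range.

## Working session

There is one attempt and no reset: what is moved stays moved. The work goes in short steps, Python scripts to look and compute and a tool call to move; the robot and the scene stay as the last step left them, time stands still between calls to the robot, and variables do not carry over. Pictures are saved under pics/ and viewed, at most 10 in all, crops included, and the job is handed in when it is done.

Besides the shell and the picture viewer there is one more tool, called as a command line: name --pt "numbers of a row" for each row, then --argument value for the rest. jog_arm: Moves the arm, as the interface text tells. Its arguments: {"type":"object","properties":{"motion":{"type":"array"},"force":{"type":"number"}},"required":["motion"]}

```bash
mkdir -p pics; ls
cat > h.py <<'E'
import numpy as np, cv2
from bench import arm
def shot(n):
    c=arm.read_camera(n); return c
def ray2w(c,u,v,z):
    x=(u-c['cx'])/c['fx']; y=(v-c['cy'])/c['fy']
    rd=np.hypot(x,y); r=rd
    for _ in range(30): r=rd/(1+c['k1']*r*r)
    s=r/rd if rd>0 else 1
    R=np.array(c['R']);t=np.array(c['t'])
    d=R.T@np.array([x*s,y*s,1]); o=-R.T@t
    return o+d*(z-o[2])/d[2]
def w2p(c,X):
    p=np.array(c['R'])@np.array(X)+np.array(c['t']); a=p[:2]/p[2]; a=a*(1+c['k1']*(a@a))
    return np.array([a[0]*c['fx']+c['cx'],a[1]*c['fy']+c['cy']])
E
python3 - <<'E'
from h import *
for n in('top','side'):
    c=shot(n); cv2.imwrite(f'pics/{n}0.png',c['img'][:,:,::-1]); print(n,c['fx'],c['k1'],-np.array(c['R']).T@c['t'],np.array(c['R']).round(2).tolist())
print(arm.sense())
E
```

```text
pics
top 498.509294747715 -0.09813751004813641 [0.46265893 0.04296171 1.25057244] [[-0.01, -1.0, 0.01], [-1.0, 0.01, -0.08], [0.08, -0.01, -1.0]]
side 431.1145564526279 -0.01191966356270415 [ 0.51626509 -1.05572377  0.57605652] [[1.0, -0.04, -0.02], [-0.03, -0.41, -0.91], [0.03, 0.91, -0.41]]
{'t': 0.1, 'joint_positions': array([ 6.67898729e+01,  2.17351900e+01,  9.93902873e+01,  2.03217468e-03,
        5.89272259e+01, -1.90690141e+00]), 'joint_velocities': array([-0.03511387, -0.18707001, -0.09228868,  0.1350914 ,  0.0638296 ,
       -0.03196517]), 'effort': array([-4.01975039e-04, -7.65043473e+01, -4.35289156e+01,  6.51282957e-02,
        3.98891070e-02,  9.17490468e-06]), 'eef_pos': array([0.25415765, 0.65184928, 0.18367484]), 'ee_rot': array([-1.79947384e+02, -3.49238282e-03,  1.58695723e+02]), 'ft_force': array([-0.37102471,  0.00450038,  0.74473221]), 'torque': array([ 0.00670682, -0.07280318,  0.01405886]), 'grip_force': 0.0, 'opening': 1.001275375291753}
```

View pics/top0.png

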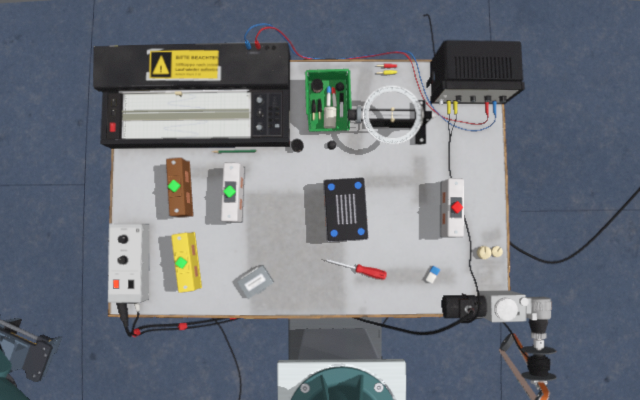

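View pics/side0.png

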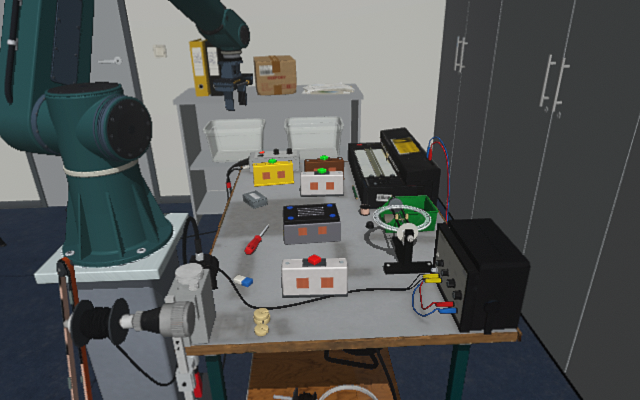

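The top view shows the white green-lamp post at (232,192), the pack with four blue lid dots at (345,209), and the red post at (453,208). The brown and yellow posts are decoys. The green post is to the left (+y), so I push from the right.

```bash
cat >> h.py <<'E'
def blobs(img,lo,hi,box,amin=8):
    h=cv2.cvtColor(img,cv2.COLOR_RGB2HSV); m=cv2.inRange(h,lo,hi)
    k=np.zeros_like(m); x0,y0,x1,y1=box; k[y0:y1,x0:x1]=255; m&=k
    n,l,s,ce=cv2.connectedComponentsWithStats(m)
    return [(s[i,4],ce[i]) for i in range(1,n) if s[i,4]>=amin]
E
python3 - <<'E'
from h import *
im=cv2.imread('pics/top0.png'); cv2.imwrite('pics/crop0.png',cv2.resize(im[140:260,205:385],None,fx=4.4,fy=4.4,interpolation=cv2.INTER_CUBIC))
c=shot('top'); 
for a,p in blobs(c['img'],(100,120,100),(125,255,255),(200,130,400,260)): print('blue',a,p,ray2w(c,*p,.07))
for a,p in blobs(c['img'],(45,150,100),(75,255,255),(210,130,400,260)): print('green',a,p,ray2w(c,*p,.08))
E
```

```text
blue 47 [357.55319149 184.76595745] [ 0.58329298 -0.04075439  0.07      ]
blue 48 [330.70833333 186.5       ] [0.57954102 0.02322776 0.07      ]
blue 48 [333.625      232.72916667] [0.46972585 0.0171764  0.07      ]
blue 44 [360.63636364 231.04545455] [ 0.47322364 -0.04678159  0.07      ]
green 82 [229.20731707 191.12195122] [0.56920248 0.26335801 0.08      ]
```

View pics/crop0.png

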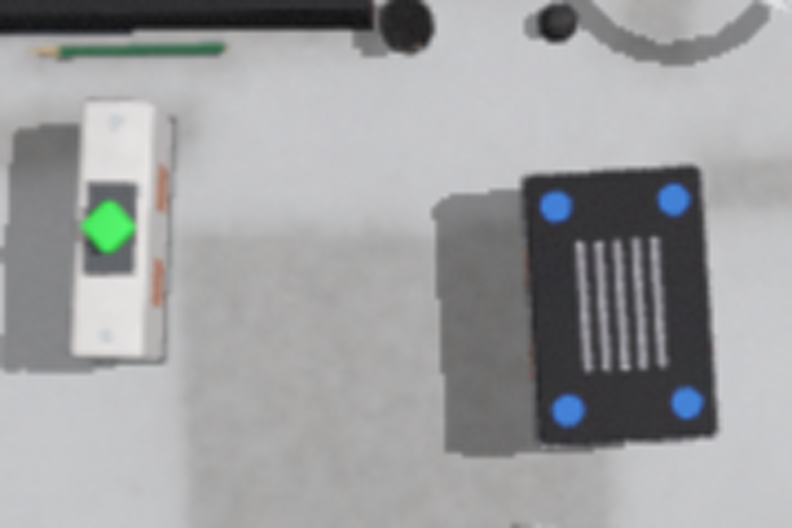

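Run:
```python
from h import *
c=shot('top')
for n,p in dict(TL=(86,98),TR=(154,101),BL=(72,354),BR=(146,359),s1=(117,121),s2=(106,336),lamp=(108,228)).items():
    print(n,ray2w(c,205+p[0]/4.4-.4,140+p[1]/4.4-.4,.075)[:2].round(4))
# lamp square + white top
img=c['img']; g=cv2.cvtColor(img,cv2.COLOR_RGB2GRAY)
k=((img.min(2)>205)&(np.ptp(img.astype(int),axis=2)<20)).astype(np.uint8); k[:, :215]=0;k[:,250:]=0;k[:155]=0;k[230:]=0
ys,xs=np.nonzero(k); r=cv2.minAreaRect(np.c_[xs,ys].astype(np.float32)); print(r,[ray2w(c,*q,.075)[:2].round(4).tolist() for q in cv2.boxPoints(r)])
for nm,X in [('c',(.57,.26,.075))]: print(w2p(c,X))
# others
for n,p in dict(eraser=(432,274),drv_tip=(323,261),drv_end=(386,274),nut=(332,145),spool=(297,145),dip=(350,117),dipring=(362,115),rpost=(453,208),rpostB=(441,237)).items(): print(n,ray2w(c,*p,.02)[:2].round(3))
```

```text
TL [0.6398 0.2771]
TR [0.6379 0.24  ]
BL [0.5011 0.2834]
BR [0.4982 0.2434]
s1 [0.6271 0.2601]
s2 [0.5107 0.2651]
lamp [0.569  0.2644]
((230.53741455078125, 191.2518768310547), (14.681660652160645, 57.07870101928711), 2.862405300140381) [[0.5027, 0.2815], [0.6386, 0.2759], [0.6365, 0.2407], [0.5008, 0.2466]]
[231.00871982 190.9657597 ]
eraser [ 0.366 -0.226]
drv_tip [0.401 0.043]
drv_end [ 0.368 -0.112]
nut [0.689 0.018]
spool [0.689 0.106]
dip [ 0.76  -0.028]
dipring [ 0.765 -0.058]
rpost [ 0.529 -0.282]
rpostB [ 0.457 -0.25 ]
```

jog_arm --pt "-35.7 -23.9 0 0 0 -21.3 0" --pt "-35.7 -23.9 0 0 0 -21.3 0" --pt "-35.7 -23.9 0 0 0 -21.3 0" --pt "-35.7 -23.9 0 0 0 -21.3 0" --pt "-35.7 -23.9 0 0 0 -21.3 0" --pt "-35.7 -23.9 0 0 0 -21.3 0" --pt "-35.7 -23.9 0 0 0 -21.3 0" --pt "-35.7 -23.9 0 0 0 -21.3 0" --pt "-35.7 -23.9 0 0 0 -21.3 0" --pt "-35.7 -23.9 0 0 0 -21.3 0" --force 20

```text
t: 1.2
eef_pos: [0.5018, 0.2971, 0.1842]
ee_rot: [-180.0, 0.0, 179.8]
ft_force: [-0.5, 0.6, 0.1]
opening: 0.156
grip_force: 0.0
```

jog_arm --pt "3.5 -41.2 0 0 0 0 0" --pt "3.5 -41.2 0 0 0 0 0" --pt "3.5 -41.2 0 0 0 0 0" --pt "3.5 -41.2 0 0 0 0 0" --pt "3.5 -41.2 0 0 0 0 0" --pt "3.5 -41.2 0 0 0 0 0" --pt "3.5 -41.2 0 0 0 0 0" --pt "3.5 -41.2 0 0 0 0 0" --pt "3.5 -41.2 0 0 0 0 0" --pt "3.5 -41.2 0 0 0 0 0"

```text
t: 2.2
eef_pos: [0.465, -0.1131, 0.1842]
ee_rot: [180.0, 0.0, 179.9]
ft_force: [-0.9, 0.7, 0.5]
opening: 0.005
grip_force: 0.0
```

jog_arm --pt "0 0 8 0 0 0 0" --pt "0 0 14 0 0 0 0" --pt "0 0 16 0 0 0 0" --pt "0 0 16 0 0 0 0" --pt "0 0 16 0 0 0 0" --pt "0 0 16 0 0 0 0"

```text
t: 2.8
eef_pos: [0.4665, -0.1119, 0.026]
ee_rot: [-180.0, 0.1, -180.0]
ft_force: [0.1, 0.0, 0.6]
opening: 0.007
grip_force: 0.0
```

jog_arm --pt "0 1.5 0 0 0 0 0" --pt "0 2.7 0 0 0 0 0" --pt "0 3.2 0 0 0 0 0" --pt "-0.1 3.6 0 0 0 0 0" --pt "-0.2 4.0 0 0 0 0 0" --pt "-0.3 4.4 0 0 0 0 0" --pt "-0.4 4.8 0 0 0 0 0" --pt "-0.5 5.2 0 0 0 0 0" --pt "-0.6 5.6 0 0 0 0 0" --pt "-0.7 6.0 0 0 0 0 0"

```text
t: 3.8
eef_pos: [0.4716, -0.0525, 0.0243]
ee_rot: [-180.0, -0.1, 180.0]
ft_force: [-5.4, -7.5, 5.1]
opening: 0.008
grip_force: 4.7
```

```bash
cat >> h.py <<'E'
PC=np.array([.569,.262]); PY=-2.4
def pack(c=None):
    c=c or shot('top'); b=[]
    for a,p in blobs(c['img'],(100,120,90),(125,255,255),(215,130,400,260)):
        b.append(ray2w(c,*p,.07)[:2])
    return np.array(b)
def fit(b):
    # fit 110.3x64.2 dot pattern incl. partial views
    from itertools import permutations
    L=np.array([[-.055,-.0321],[-.055,.0321],[.055,-.0321],[.055,.0321]]); best=None
    for pm in permutations(range(4),len(b)):
        l=L[list(pm)]; lc=l-l.mean(0); bc=b-b.mean(0)
        th=np.arctan2((lc[:,0]*bc[:,1]-lc[:,1]*bc[:,0]).sum(),(lc*bc).sum())
        if abs(np.degrees(th))>50: continue
        R=np.array([[np.cos(th),-np.sin(th)],[np.sin(th),np.cos(th)]])
        t=b.mean(0)-R@l.mean(0); e=np.abs(l@R.T+t-b).max()
        if best is None or e<best[0]: best=(e,t,np.degrees(th))
    return best
def report(name=None):
    c=shot('top'); b=pack(c)
    if len(b)<2 or len(b)>4: print('blobs',b)
    else:
        e,t,th=fit(b); a=np.radians(th); R=np.array([[np.cos(a),-np.sin(a)],[np.sin(a),np.cos(a)]])
        p=np.radians(PY); Q=np.array([[np.cos(p),-np.sin(p)],[np.sin(p),np.cos(p)]]); r=Q.T@(t-PC)
        print(len(b),'err',round(e,4),'c',t.round(4),'yaw',round(th,1),'| rel post x,y',r.round(4),'rel yaw',round(th-PY,1),'gap',round(-.07-r[1],4))
        print('near pt',(t+R@[-.06,-.05]).round(4),'far pt',(t+R@[.06,-.05]).round(4))
    s=arm.sense(); print(s['t'],s['eef_pos'].round(4),s['ft_force'].round(1))
    if name: cv2.imwrite(f'pics/{name}.png',c['img'][:,:,::-1])
    return c
E
python3 -c "
from h import *
report('p1')"
```

```text
3 err 0.0009 c [0.535  0.0032] yaw -3.8 | rel post x,y [-0.0232 -0.26  ] rel yaw -1.4 gap 0.19
near pt [ 0.4718 -0.0427] far pt [ 0.5915 -0.0507]
3.85 [ 0.4719 -0.0521  0.0243] [-2.9 -3.9  2.8]
```

View pics/p1.png

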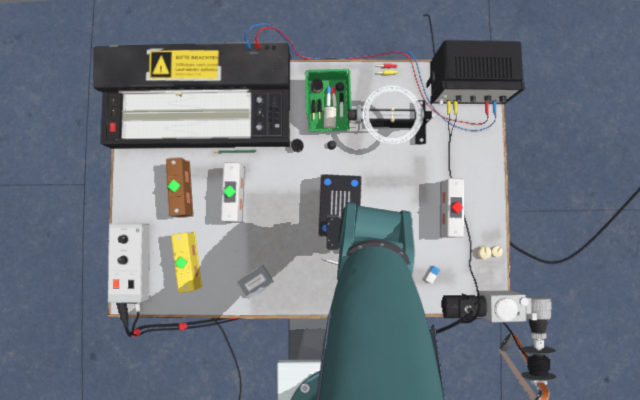

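jog_arm --pt "0 0.4 0 0 0 0 0" --pt "-0.1 0.8 0 0 0 0 0" --pt "-0.1 1.2 0 0 0 0 0" --pt "-0.2 1.6 0 0 0 0 0" --pt "-0.2 2.0 0 0 0 0 0" --pt "-0.3 2.4 0 0 0 0 0" --pt "-0.3 2.8 0 0 0 0 0" --pt "-0.4 3.2 0 0 0 0 0" --pt "-0.4 3.6 0 0 0 0 0" --pt "-0.4 3.8 0 0 0 0 0"

```text
t: 4.85
eef_pos: [0.4757, -0.0144, 0.0242]
ee_rot: [-180.0, -0.1, 180.0]
ft_force: [-2.6, -7.4, 3.4]
opening: 0.003
grip_force: 3.8
```

```bash
python3 -c "
from h import *
report()"
```

```text
3 err 0.0013 c [0.5486 0.03  ] yaw -17.8 | rel post x,y [-0.0107 -0.2326] rel yaw -15.4 gap 0.1626
near pt [0.4762 0.0008] far pt [ 0.5904 -0.0359]
4.9 [ 0.4758 -0.0142  0.0242] [-3.  -4.5  2.3]
```

jog_arm --pt "0 0.4 0 0 0 0 0" --pt "0 0.8 0 0 0 0 0" --pt "0 0.9 0 0 0 0 0" --pt "0 -2 0 0 0 0 0" --pt "0 -6 0 0 0 0 0" --pt "0 -7.5 0 0 0 0 0" --pt "-4 -7.5 0 0 0 0 0" --pt "-8 -7.5 0 0 0 0 0" --pt "-11.5 -7.5 0 0 0 0 0" --pt "-11.5 -7.5 0 0 0 0 0"

```text
t: 5.9
eef_pos: [0.5956, -0.0896, 0.0249]
ee_rot: [-180.0, 0.2, 180.0]
ft_force: [-0.7, -0.0, 0.0]
opening: 0.009
grip_force: 0.0
```

```bash
python3 -c "
from h import *
report()"
```

```text
3 err 0.0001 c [0.5507 0.0333] yaw -20.1 | rel post x,y [-0.0088 -0.2293] rel yaw -17.7 gap 0.1593
near pt [0.4771 0.007 ] far pt [ 0.5898 -0.0343]
5.95 [ 0.5929 -0.0893  0.0242] [-0.8  0.7  0.1]
```

jog_arm --pt "0 2 0 0 0 0 0" --pt "0 3.5 0 0 0 0 0" --pt "0 4 0 0 0 0 0" --pt "0 4.5 0 0 0 0 0" --pt "0 5 0 0 0 0 0" --pt "0 5.5 0 0 0 0 0" --pt "0 6 0 0 0 0 0" --pt "0 6.5 0 0 0 0 0" --pt "0 7 0 0 0 0 0" --pt "0 7.5 0 0 0 0 0"

```text
t: 6.95
eef_pos: [0.592, -0.0147, 0.0247]
ee_rot: [-180.0, 0.1, 180.0]
ft_force: [3.9, -4.6, -0.0]
opening: 0.004
grip_force: 2.7
```

```bash
python3 -c "
from h import *
report()"
```

```text
2 err 0.0002 c [0.5533 0.1199] yaw -8.6 | rel post x,y [-0.0098 -0.1426] rel yaw -6.2 gap 0.0726
near pt [0.4865 0.0795] far pt [0.6051 0.0615]
7.0 [ 0.5919 -0.0141  0.0247] [ 3.6 -2.   1.2]
```

Run:
```python
s=open('h.py').read()
s=s.replace("e=np.abs(l@R.T+t-b).max()","e=np.abs(l@R.T+t-b).max()+.05*np.linalg.norm(t-LAST)")
s=s.replace("PC=np","import os\nLAST=np.loadtxt('last.txt')\nPC=np",1)
s=s.replace("        print('near pt'","        np.savetxt('last.txt',t)\n        print('near pt'")
open('h.py','w').write(s); open('last.txt','w').write('.5437\n.0564\n')
```

jog_arm --pt "-0.2 0.4 0 0 0 0 0" --pt "-0.4 0.8 0 0 0 0 0" --pt "-0.6 1.2 0 0 0 0 0" --pt "-0.7 1.6 0 0 0 0 0" --pt "-0.8 2 0 0 0 0 0" --pt "-0.9 2.4 0 0 0 0 0" --pt "-1.0 2.8 0 0 0 0 0" --pt "-1.1 3.2 0 0 0 0 0" --pt "-1.2 3.4 0 0 0 0 0"

```text
t: 7.9
eef_pos: [0.6033, 0.0194, 0.0245]
ee_rot: [-180.0, 0.0, -180.0]
ft_force: [0.0, -6.1, 2.9]
opening: 0.007
grip_force: 3.2
```

```bash
python3 -c "
from h import *
report()"
```

```text
blobs []
7.95 [0.6034 0.0195 0.0245] [ 0.  -3.6  2.1]
```

```bash
python3 -c "
from h import *
c=shot('side'); im=c['img']; cv2.imwrite('pics/s1.png',cv2.resize(im[160:280,230:390,::-1],None,fx=5,fy=5,interpolation=cv2.INTER_CUBIC))
b=[(a,p,ray2w(c,*p,.07).round(4)) for a,p in blobs(im,(100,100,60),(125,255,255),(230,150,400,260),3)]; print(b)
"
```

```text
[(np.int32(16), array([294.1875, 195.    ]), array([0.48 , 0.099, 0.07 ])), (np.int32(17), array([296., 204.]), array([0.4858, 0.0361, 0.07  ]))]
```

View pics/s1.png

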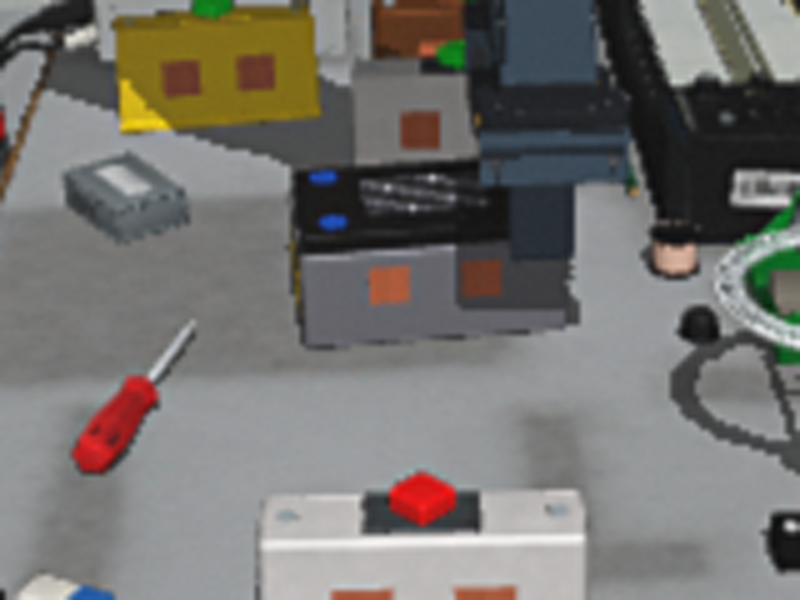

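The side view shows the two near lid dots at about (294,195) and (296,204). The pack is about 7.7° past square (counter-clockwise) so far, so I continue this push.

jog_arm --pt "-0.3 0.3 0 0 0 0 0" --pt "-0.5 0.6 0 0 0 0 0" --pt "-0.7 0.9 0 0 0 0 0" --pt "-0.8 1.2 0 0 0 0 0" --pt "-1.0 1.5 0 0 0 0 0" --pt "-1.1 1.8 0 0 0 0 0" --pt "-1.3 2.1 0 0 0 0 0" --pt "-1.4 2.4 0 0 0 0 0" --pt "-1.4 2.5 0 0 0 0 0"

```text
t: 8.9
eef_pos: [0.6171, 0.0446, 0.0242]
ee_rot: [-180.0, 0.0, -180.0]
ft_force: [0.0, -4.8, 0.8]
opening: 0.005
grip_force: 2.6
```

```bash
cat >> h.py <<'E'
def side():
    c=shot('side'); b=[(a,p.round(1),ray2w(c,*p,.07)[:2].round(4)) for a,p in blobs(c['img'],(100,100,60),(125,255,255),(230,150,400,260),3)]
    print(b)
    if len(b)==2:
        p=sorted([b[0][2],b[1][2]],key=lambda q:q[1]); d=p[1]-p[0]; print('len',np.linalg.norm(d),'rel yaw if same-x pair',np.degrees(np.arctan2(-d[0],d[1]))-PY)
E
python3 -c "
from h import *
side(); report()"
```

```text
[(np.int32(7), array([328.3, 189.4]), array([0.5817, 0.132 ])), (np.int32(15), array([293.6, 195.8]), array([0.4783, 0.0934])), (np.int32(18), array([301.2, 203.9]), array([0.5002, 0.0353]))]
blobs [[0.58265389 0.13349219]]
9.0 [0.6171 0.0447 0.0243] [ 2.  -3.3  0.5]
```

jog_arm --pt "0 -3 0 0 0 0 0" --pt "0 -6 0 0 0 0 0" --pt "0 -8 0 0 0 0 0" --pt "3 -8.4 0 0 0 0 0" --pt "7 -8.4 0 0 0 0 0" --pt "11 -8.4 0 0 0 0 0" --pt "12 -8.4 0 0 0 0 0" --pt "12 -8.4 0 0 0 0 0"

```text
t: 9.8
eef_pos: [0.496, -0.039, 0.0243]
ee_rot: [180.0, -0.0, 180.0]
ft_force: [0.9, -0.3, 0.5]
opening: 0.004
grip_force: 0.0
```

```bash
python3 -c "
from h import *
side(); report()"
```

```text
[(np.int32(4), array([282.2, 166.2]), array([0.4357, 0.3492])), (np.int32(14), array([328.5, 189.7]), array([0.5822, 0.1298])), (np.int32(17), array([337.1, 197.2]), array([0.6036, 0.0731]))]
3 err 0.0016 c [0.5434 0.0845] yaw 19.5 | rel post x,y [-0.0181 -0.1785] rel yaw 21.9 gap 0.1085
near pt [0.5035 0.0173] far pt [0.6166 0.0573]
9.9 [ 0.4986 -0.0392  0.0247] [ 0.7  0.7 -0.4]
```

jog_arm --pt "0 2.2 0 0 0 0 0" --pt "0 3.8 0 0 0 0 0" --pt "0 4.3 0 0 0 0 0" --pt "0 4.8 0 0 0 0 0" --pt "-0.1 5.3 0 0 0 0 0" --pt "-0.2 5.8 0 0 0 0 0" --pt "-0.3 6.3 0 0 0 0 0" --pt "-0.4 6.8 0 0 0 0 0" --pt "-0.5 7.3 0 0 0 0 0" --pt "-0.6 7.8 0 0 0 0 0"

```text
t: 10.9
eef_pos: [0.5028, 0.0383, 0.024]
ee_rot: [-180.0, -0.1, -180.0]
ft_force: [-5.0, -6.5, 3.2]
opening: 0.005
grip_force: 3.8
```

```bash
python3 -c "
from h import *
side(); report()"
```

```text
[(np.int32(15), array([334.7, 186.9]), array([0.6021, 0.1497])), (np.int32(16), array([340.8, 195. ]), array([0.6155, 0.0876]))]
len 0.06352928458592937 rel yaw if same-x pair 14.57664412918099
2 err 0.0015 c [0.5569 0.1096] yaw 11.1 | rel post x,y [-0.0057 -0.1528] rel yaw 13.5 gap 0.0828
near pt [0.5076 0.049 ] far pt [0.6254 0.072 ]
11.0 [0.5033 0.0386 0.0241] [-1.6 -1.4  1.1]
```

jog_arm --pt "0.3 0.3 0 0 0 0 0" --pt "0.5 0.7 0 0 0 0 0" --pt "0.7 1.1 0 0 0 0 0" --pt "0.8 1.5 0 0 0 0 0" --pt "0.9 1.9 0 0 0 0 0" --pt "1.0 2.3 0 0 0 0 0" --pt "1.1 2.7 0 0 0 0 0" --pt "1.2 3.1 0 0 0 0 0" --pt "1.3 3.3 0 0 0 0 0"

```text
t: 11.9
eef_pos: [0.4897, 0.0722, 0.0241]
ee_rot: [-180.0, -0.0, -180.0]
ft_force: [-1.0, -4.9, -1.0]
opening: 0.003
grip_force: 2.1
```

```bash
python3 -c "
from h import *
side(); report()"
```

```text
[(np.int32(14), array([338.5, 186.7]), array([0.6139, 0.1504])), (np.int32(17), array([338.4, 194.9]), array([0.6084, 0.0887]))]
len 0.06194465271514564 rel yaw if same-x pair -2.6939394822488265
2 err 0.0009 c [0.5587 0.125 ] yaw -4.7 | rel post x,y [-0.0046 -0.1373] rel yaw -2.3 gap 0.0673
near pt [0.4947 0.0801] far pt [0.6143 0.0702]
12.0 [0.4898 0.0722 0.0242] [-1.1 -2.4 -0.2]
```

jog_arm --pt "0.2 0.3 0 0 0 0 0" --pt "0.3 0.7 0 0 0 0 0" --pt "0.4 1.1 0 0 0 0 0" --pt "0.5 1.5 0 0 0 0 0" --pt "0.6 1.9 0 0 0 0 0" --pt "0.7 2.3 0 0 0 0 0" --pt "0.8 2.7 0 0 0 0 0" --pt "0.9 3.0 0 0 0 0 0"

```text
t: 12.8
eef_pos: [0.481, 0.1021, 0.0242]
ee_rot: [-180.0, -0.0, 180.0]
ft_force: [-0.9, -4.2, 0.8]
opening: 0.006
grip_force: 1.9
```

```bash
python3 -c "
from h import *
side(); report()"
```

```text
[(np.int32(6), array([307.5, 183.2]), array([0.5202, 0.1871])), (np.int32(14), array([340.5, 186.7]), array([0.6199, 0.1498])), (np.int32(5), array([300.4, 190.8]), array([0.4981, 0.1287])), (np.int32(16), array([334.5, 194.9]), array([0.5973, 0.0901]))]
2 err 0.0008 c [0.5592 0.1402] yaw -19.5 | rel post x,y [-0.0047 -0.1221] rel yaw -17.1 gap 0.0521
near pt [0.4859 0.1131] far pt [0.599 0.073]
12.9 [0.4809 0.1022 0.0242] [-1.5 -0.8 -0.2]
```

jog_arm --pt "0 -3 0 0 0 0 0" --pt "0 -6 0 0 0 0 0" --pt "0 -8 0 0 0 0 0" --pt "-3 -8 0 0 0 0 0" --pt "-7 -8 0 0 0 0 0" --pt "-11 -8 0 0 0 0 0" --pt "-12.2 -8 0 0 0 0 0" --pt "-12.2 -8 0 0 0 0 0"

```text
t: 13.7
eef_pos: [0.6043, 0.0219, 0.0242]
ee_rot: [180.0, 0.1, 180.0]
ft_force: [-1.0, 0.7, 0.1]
opening: 0.003
grip_force: 0.0
```

```bash
python3 -c "
from h import *
side(); report()"
```

```text
[(np.int32(6), array([306.2, 183.2]), array([0.5161, 0.1875])), (np.int32(16), array([299.2, 191. ]), array([0.4945, 0.1275]))]
len 0.06376958522681483 rel yaw if same-x pair -17.398876354524937
3 err 0.0003 c [0.5594 0.1403] yaw -19.9 | rel post x,y [-0.0045 -0.122 ] rel yaw -17.5 gap 0.052
near pt [0.486  0.1136] far pt [0.5989 0.0729]
13.8 [0.6016 0.0219 0.0238] [-1.5 -0.4  0. ]
```

jog_arm --pt "0 2 0 0 0 0 0" --pt "0 3.3 0 0 0 0 0" --pt "0 3.8 0 0 0 0 0" --pt "-0.2 4.2 0 0 0 0 0" --pt "-0.4 4.6 0 0 0 0 0" --pt "-0.5 5.0 0 0 0 0 0" --pt "-0.7 5.4 0 0 0 0 0" --pt "-0.9 5.8 0 0 0 0 0" --pt "-1.1 6.2 0 0 0 0 0" --pt "-1.2 6.4 0 0 0 0 0"

```text
t: 14.8
eef_pos: [0.6153, 0.0861, 0.0242]
ee_rot: [-180.0, 0.0, -180.0]
ft_force: [0.7, -4.4, 0.2]
opening: 0.002
grip_force: 2.3
```

```bash
python3 -c "
from h import *
side(); report()"
```

```text
[(np.int32(15), array([303.3, 182.9]), array([0.5073, 0.1902])), (np.int32(15), array([300.7, 190.9]), array([0.4989, 0.1276]))]
len 0.06316106395557314 rel yaw if same-x pair -5.2425996490964195
blobs [[0.50909832 0.19305103]]
14.9 [0.6153 0.0861 0.0243] [ 1.9 -1.2  0.5]
```

jog_arm --pt "-0.2 0.3 0 0 0 0 0" --pt "-0.4 0.7 0 0 0 0 0" --pt "-0.6 1.1 0 0 0 0 0" --pt "-0.8 1.5 0 0 0 0 0" --pt "-1.0 1.9 0 0 0 0 0" --pt "-1.2 2.3 0 0 0 0 0" --pt "-1.4 2.7 0 0 0 0 0" --pt "-1.5 2.9 0 0 0 0 0"

```text
t: 15.7
eef_pos: [0.6302, 0.1153, 0.0242]
ee_rot: [180.0, -0.0, -180.0]
ft_force: [-0.4, -4.8, 0.3]
opening: 0.006
grip_force: 1.9
```

```bash
python3 -c "
from h import *
side(); report()"
```

```text
[(np.int32(13), array([300.5, 183.2]), array([0.4986, 0.1885])), (np.int32(17), array([304., 191.]), array([0.5089, 0.1262]))]
len 0.06314570452532776 rel yaw if same-x pair 11.787737793615575
blobs []
15.8 [0.6302 0.1152 0.0242] [ 0.3 -0.9  0.8]
```

jog_arm --pt "0 -3 0 0 0 0 0" --pt "0 -5.5 0 0 0 0 0" --pt "0 -6.5 0 0 0 0 0" --pt "3 -6.5 0 0 0 0 0" --pt "7 -6.5 0 0 0 0 0" --pt "11 -6.5 0 0 0 0 0" --pt "12.4 -6.5 0 0 0 0 0" --pt "12.4 -6.5 0 0 0 0 0"

```text
t: 16.6
eef_pos: [0.5047, 0.0501, 0.0243]
ee_rot: [180.0, -0.0, 180.0]
ft_force: [0.8, 0.7, -0.3]
opening: 0.006
grip_force: 0.0
```

```bash
python3 -c "
from h import *
side(); report()"
```

```text
[(np.int32(10), array([335.5, 180.4]), array([0.6086, 0.2025])), (np.int32(16), array([340.2, 188. ]), array([0.6181, 0.1399]))]
len 0.06331674344120994 rel yaw if same-x pair 11.029204181524591
3 err 0.0015 c [0.5608 0.1656] yaw 7.7 | rel post x,y [-0.0042 -0.0966] rel yaw 10.1 gap 0.0266
near pt [0.508 0.108] far pt [0.627  0.1242]
16.7 [0.5077 0.0501 0.0248] [ 0.7 -0.1 -0.3]
```

jog_arm --pt "0 2.5 0 0 0 0 0" --pt "0 4.0 0 0 0 0 0" --pt "0 4.5 0 0 0 0 0" --pt "0 4.9 0 0 0 0 0" --pt "0 5.3 0 0 0 0 0" --pt "0 5.7 0 0 0 0 0" --pt "0 6.1 0 0 0 0 0" --pt "0 6.5 0 0 0 0 0" --pt "0 6.9 0 0 0 0 0" --pt "0 7.1 0 0 0 0 0"

```text
t: 17.7
eef_pos: [0.5053, 0.1202, 0.0239]
ee_rot: [-179.9, -0.1, -180.0]
ft_force: [-4.1, -7.0, 0.5]
opening: 0.004
grip_force: 3.3
```

```bash
python3 -c "
from h import *
side(); report()"
```

```text
[(np.int32(12), array([338.9, 179.8]), array([0.6198, 0.207 ])), (np.int32(15), array([340.3, 187.1]), array([0.6192, 0.1471]))]
len 0.059903004932974756 rel yaw if same-x pair 1.8261048742540438
2 err 0.0008 c [0.5663 0.178 ] yaw -0.5 | rel post x,y [ 0.0008 -0.084 ] rel yaw 1.9 gap 0.014
near pt [0.5059 0.1285] far pt [0.6259 0.1275]
17.8 [0.5054 0.1203 0.024 ] [-2.5 -2.7  1. ]
```

jog_arm --pt "0.2 0.3 0 0 0 0 0" --pt "0.3 0.6 0 0 0 0 0" --pt "0.4 0.9 0 0 0 0 0" --pt "0.5 1.2 0 0 0 0 0" --pt "0.6 1.4 0 0 0 0 0"

```text
t: 18.3
eef_pos: [0.5, 0.135, 0.0242]
ee_rot: [-180.0, -0.0, 180.0]
ft_force: [-0.8, -4.1, -0.8]
opening: 0.006
grip_force: 1.8
```

```bash
python3 -c "
from h import *
side(); report()"
```

```text
[(np.int32(10), array([340. , 179.5]), array([0.6234, 0.2089])), (np.int32(17), array([339., 187.]), array([0.6152, 0.148 ]))]
len 0.0614495728219489 rel yaw if same-x pair -5.26858131595146
2 err 0.0006 c [0.5663 0.1863] yaw -7.5 | rel post x,y [ 0.0005 -0.0757] rel yaw -5.1 gap 0.0057
near pt [0.5003 0.1446] far pt [0.6193 0.1289]
18.4 [0.5    0.1351 0.0242] [-2.1 -2.1 -0.7]
```

jog_arm --pt "0 -2 0 0 0 0 0" --pt "0 -4 0 0 0 0 0" --pt "0 -5 0 0 0 0 0" --pt "-3 -5 0 0 0 0 0" --pt "-7 -5 0 0 0 0 0" --pt "-10.5 -5 0 0 0 0 0" --pt "-11.7 -5 0 0 0 0 0" --pt "-11.7 -5 0 0 0 0 0"

```text
t: 19.2
eef_pos: [0.6183, 0.085, 0.0242]
ee_rot: [180.0, 0.1, 180.0]
ft_force: [-0.2, 0.7, 1.0]
opening: 0.006
grip_force: 0.0
```

```bash
python3 -c "
from h import *
side(); report()"
```

```text
[(np.int32(15), array([305.3, 178.9]), array([0.5139, 0.2235])), (np.int32(16), array([302.9, 186.6]), array([0.5057, 0.1609]))]
len 0.0631347764706584 rel yaw if same-x pair -5.062708585110354
2 err 0.0002 c [0.5665 0.1861] yaw -7.3 | rel post x,y [ 0.0007 -0.0759] rel yaw -4.9 gap 0.0059
near pt [0.5006 0.1441] far pt [0.6197 0.1289]
19.3 [0.6157 0.0849 0.0238] [ 0.3  0.2 -0.5]
```

jog_arm --pt "0 1.5 0 0 0 0 0" --pt "0 2.6 0 0 0 0 0" --pt "0 3.0 0 0 0 0 0" --pt "0 3.3 0 0 0 0 0" --pt "0 3.6 0 0 0 0 0" --pt "0 3.8 0 0 0 0 0" --pt "0 4.0 0 0 0 0 0"

```text
t: 20.0
eef_pos: [0.6175, 0.1245, 0.0244]
ee_rot: [-180.0, 0.0, 180.0]
ft_force: [3.0, -5.9, 0.7]
opening: 0.007
grip_force: 2.3
```

```bash
python3 -c "
from h import *
side(); report()"
```

```text
[(np.int32(13), array([304.7, 179. ]), array([0.5119, 0.2231])), (np.int32(16), array([302.8, 186.4]), array([0.5053, 0.1624]))]
len 0.061057759539635915 rel yaw if same-x pair -3.805475927300305
blobs []
20.1 [0.6175 0.1246 0.0244] [ 2.1 -2.2  0.8]
```

jog_arm --pt "0 0.2 0 0 0 0 0" --pt "0 0.4 0 0 0 0 0" --pt "0 0.6 0 0 0 0 0" --pt "0 0.7 0 0 0 0 0"

```text
t: 20.5
eef_pos: [0.6177, 0.1315, 0.0245]
ee_rot: [-180.0, 0.1, 180.0]
ft_force: [3.0, -4.7, 0.6]
opening: 0.0
grip_force: 2.7
```

```bash
python3 -c "
from h import *
side(); report()"
```

```text
[(np.int32(13), array([304. , 178.8]), array([0.5097, 0.2246])), (np.int32(14), array([302.8, 186.1]), array([0.5055, 0.1643]))]
len 0.060446091685070924 rel yaw if same-x pair -1.5843160023723115
blobs []
20.6 [0.6177 0.1316 0.0245] [ 3.  -4.1  1.4]
```

jog_arm --pt "0 0.1 0 0 0 0 0" --pt "0 0.2 0 0 0 0 0" --pt "0 0.3 0 0 0 0 0"

```text
t: 20.9
eef_pos: [0.6178, 0.1335, 0.0245]
ee_rot: [-179.9, 0.1, -180.0]
ft_force: [5.6, -23.7, 2.6]
opening: 0.004
grip_force: 11.1
```

```bash
python3 -c "
from h import *
side(); report()"
```

```text
[(np.int32(12), array([303.2, 178.9]), array([0.507 , 0.2242])), (np.int32(14), array([302.8, 186.1]), array([0.5055, 0.1643]))]
len 0.05991877835870823 rel yaw if same-x pair 0.9655140023012074
blobs []
21.0 [0.6178 0.1334 0.0245] [  4.4 -16.    1.2]
```

Force rose to 24 N, so the pack is against the post. I back off straight and look.

jog_arm --pt "0 -1 0 0 0 0 0" --pt "0 -4 0 0 0 0 0" --pt "0 -8 0 0 0 0 0" --pt "0 -12 -3 0 0 0 0" --pt "5 -16 -8 0 0 0 0" --pt "8 -20 -12 0 0 0 0" --pt "8 -24 -14 0 0 0 0" --pt "8 -24 -14 0 0 0 0"

```text
t: 21.8
eef_pos: [0.536, -0.1069, 0.1661]
ee_rot: [180.0, 0.1, 180.0]
ft_force: [0.4, -0.1, -0.3]
opening: 0.007
grip_force: 0.0
```

```bash
python3 -c "
from h import *
side(); c=report(); im=c['img']; cv2.imwrite('pics/e1.png',cv2.resize(im[140:250,205:325,::-1],None,fx=5.4,fy=5.4,interpolation=cv2.INTER_CUBIC))
t=[.566,.192]; "
```

```text
[(np.int32(8), array([303.5, 178.5]), array([0.5081, 0.2277])), (np.int32(9), array([337.8, 178.4]), array([0.6171, 0.2185])), (np.int32(16), array([338.5, 185.9]), array([0.6144, 0.157 ])), (np.int32(8), array([302.5, 186.5]), array([0.5046, 0.1615]))]
4 err 0.0006 c [0.5636 0.193 ] yaw -2.4 | rel post x,y [-0.0025 -0.0692] rel yaw 0.0 gap -0.0008
near pt [0.5016 0.1455] far pt [0.6215 0.1406]
21.9 [ 0.5373 -0.108   0.167 ] [ 0.4  0.1 -0.1]
```

View pics/e1.png

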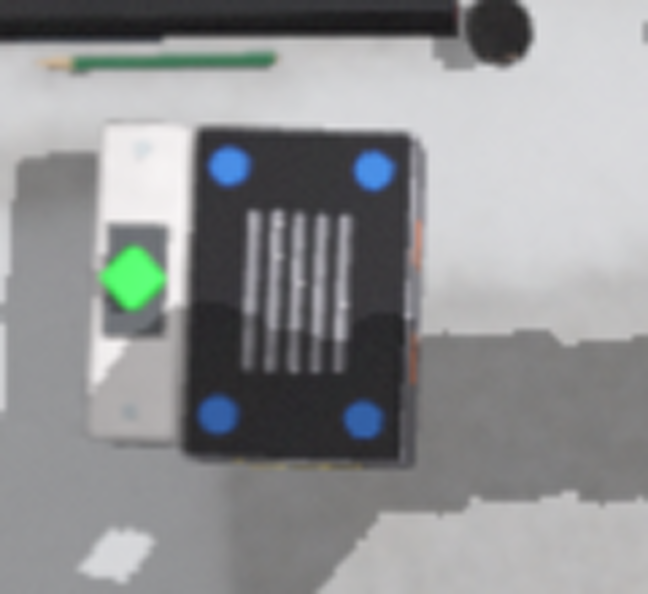

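The lid dots at (230,166), (373,171), (218,414) and (363,420) in the crop put the pack flush against the post. It is square (0.0°) and about 2.5 mm off centre. The pencil and the spool at (500,30) have not moved.

```bash
python3 -c "
from bench import arm
print(arm.hand_in())"
```

```text
the job is handed in; nothing more can be done
None
```

I walked the pack to the green post in six alternating corner pushes, nearer corner first; the first three swung it 18°, 22° and 17° past square, the other way each time. I handed it in at about 22 s with the pack flat, square and pressed against the post, about 2.5 mm off centre by my camera measurement, and nothing else touched.

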